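# Lay the scale bar against the pipe board for the record photograph

### The job

Two display boards stand on the study table: one carries a single long bronze pipe, the other three short pipe fragments. For the record photograph of the long pipe, take the longer of the two scale bars by its wooden grip and lay it flat on the table, flush against the long edge of that pipe's board on the robot's side, its middle at the middle of the edge, and let go of it. Leave the shorter scale bar where it lies.

Things in the scene. Friction and masses are not known exactly. Their poses are not given: they have to be found in the camera images.
- long_bar_mid (a point): The longer scale bar: flat aluminium, 240 long (its y axis), 36 wide, 8 mm thick, black and white marks along both edges, with an upright wooden grip block on its middle: 40 along the bar, 24 across, its top 50 mm above the bar's underside. Loose, 0.2 to 0.3 kg, same either way round. The point: mid-bar, 25 mm above the underside. Gripped on the block's ends (along y), no finger comes over the board.
- long_pipe_board_edge (a point): Middle of the robot-side long edge, at table height, of the dark wooden board with the one long pipe. Board: 260 along this edge (y axis), 110 wide, 15 mm thick, flat on the table, fixed, upright edge faces; x points from the edge in under the board, z up. The pipe, 230 long, 28 thick, lies along it, near side 49 mm in from the edge, top 53 mm above the table. The boards may swap sides.
- short_bar_mid (a point): Bystander: the shorter scale bar, of the same make and section with the same grip block, but only 140 mm long (y axis). This point is at its middle, 25 mm above its underside.
- fragment_board_edge (a point): Bystander: the other dark wooden board of the same size, carrying three short pipe fragments set across it (tops 45 mm above the table). The point is the middle of its long edge on the robot's side, at table height, axes as for the first board.
Not all that is in view belongs to the job. What is shaped like the part that bears long_bar_mid but pink is not meant.

How it is judged:
At the end, for the whole second after the job is handed in: The longer scale bar lies flat on the table (within 6 mm and 6 degrees) and at rest along the robot's-side long edge of the long pipe's board: gap to the edge at the bar's middle under 12 mm, parallel to the edge within 10 degrees, its middle within 25 mm of the middle of the edge (x of long_bar_mid in the frame of long_pipe_board_edge between -0.03 and -0.01 m and y of long_bar_mid in the frame of long_pipe_board_edge between -0.025 and 0.025 m and angle between the y axis of long_bar_mid and the y axis of long_pipe_board_edge, either way round below 0.175 rad and height (world z) of long_bar_mid below 0.031 m and angle between long_bar_mid's own z axis and vertical below 0.1 rad and linear speed of long_bar below 0.02 m/s); the robot touches nothing.
It fails at once if the shorter scale bar is moved by more than 30 mm (distance of short_bar_mid from where it was at the start of the episode above 0.03 m).
It also fails if it takes over 32 s, if anything falls off the work surface, if the arm or the gripper's body presses on something with over 40 N, if the wrist force passes 120 N, or if a joint passes its speed limit or range.

### The arm

A 7-joint arm with a two-finger parallel gripper is mounted at the origin on the work surface. World frame = base frame: x ahead of the robot, y to its left, z up, the work surface at z = 0. Lengths are in m, angles in rad, forces in N, time in s.
With the tool pointing down it reaches from about 0.425 to 0.95 m from the base axis. Payload 4.7 kg.
Tool frame: the origin (TCP) lies between the finger pads; the fingertips stand 25 mm ahead of it and the grasp point (between the pads) lies 6 mm ahead of it; x points along the fingers, z is the direction in which the jaws open and shut, and the axes are right-handed (so a half turn about x gives the same grasp; the last joint's range is limited). The gripper opens to 85 mm and grips with 20 to 120 N. Pads are 22 mm wide; open, the fingers measure 114 mm over their backs; the gripper's body (76 mm by 85 mm) begins 54 mm behind the grasp point. The pads swing forward as they close: fully open they stand 13 mm farther back than shut.
Start: joints at [1.189, 0.469, -0.049, 1.532, 0.024, 1.141, -0.082], TCP at [0.233, -0.633, 0.256] pointing down, gripper open.
Joint ranges: [-2.59, 2.59], [-0.33, 1.99], [-1.39, 1.29], [0.1, 2.45], [-1.04, 4.18], [0.21, 1.99], [-2.66, 2.66]. Speed limits (rad/s): [2.57, 2.57, 3.14, 3.14, 3.14, 3.14, 3.14].

### API

Orientations are given as a 3x3 rotation matrix whose columns are the frame's x, y, z axes.
In Python, from rig import * gives the robot as it stands. Calls block until the motion is done:
- movep(position, orientation): joint-space move of the TCP to a pose.
- move_l(position, attitude=None, feed=0.15, until_force=None): straight line of the TCP; attitude=None keeps the orientation; feed is the mean speed in m/s. With until_force (N) it stops when the force on the tool has changed by that much, and returns True; else False.
- move_joints(angles): joint-space move.
- command_gripper(opening, newtons=None): finger opening in m; newtons is the grip in N (None keeps the last); returns when the fingers have stopped.
- sleep(seconds).
- inverse_kinematics(position, orientation): joint angles nearest the present ones, or None.
- sense(): the state.
- camera(name): name is "side" or "top"; returns (picture, depth): 400x640x3 uint8, red, green, blue; 400x640 float32, m along the optical axis (not along the pixel's ray), 0 where there is no reading.
- camera_params(name): a dict with "K" (3x3 intrinsics, pixels), "position" and "rotation" of the camera in the world. Camera axes: x right, y down, z forward; pixel columns grow to the right and rows downward; lengths in m; the calibration is good to about 2 mm. A picture is of the moment at which its call begins. camera_params takes no time and is no camera call.
A pose or a line that the arm cannot do raises Unreachable and nothing moves.
- finish_job(): hands the job in, once; it reports no verdict.
The state is a dict: "time_s": time; "joint_pos": joint angles; "qd": joint speeds; "joint_efforts": joint torques, N m; "position": TCP position; "tcp_rot": TCP orientation; "wrist_force": force on the tool from outside, world axes, zero at the start; "ft_torque": the same for the moment, N m; "finger_gap": finger opening in m.
Only numpy, scipy, OpenCV 4.12 (cv2) and the standard library are available. Lean on these libraries where they do the work, as an engineer would, in place of code of your own. Each camera call takes 0.05 s, during which the arm holds its last target. There are 200 camera calls.

## Working session

There is one attempt and no reset: what is moved stays moved. The work goes in short steps, each a Python script; the robot and the scene stay as the last script left them, time stands still between calls to the robot, and variables do not carry over. Pictures are saved under pics/ and viewed, about 8 in all and at most 12, crops included, and the job is handed in when it is done.

```bash
mkdir -p pics; python3 - <<'E'
from rig import *
import cv2,numpy as np
for n in("top","side"):
    p,d=camera(n); cv2.imwrite(f"pics/{n}0.png",p[:,:,::-1]); np.savez(f"{n}0.npz",p=p,d=d)
    c=camera_params(n); print(n,c)
s=sense();print(s["time_s"],s["tcp_rot"],s["position"])
E
```

```text
top {'K': array([[403.13111096,   0.        , 331.30459908],
       [  0.        , 403.13111096, 191.16625928],
       [  0.        ,   0.        ,   1.        ]]), 'position': array([ 0.29369982, -0.0121437 ,  0.95843073]), 'rotation': array([[-0.02398575, -0.99104359,  0.13136699],
       [-0.99960248,  0.02182747, -0.01784502],
       [ 0.01481778, -0.1317428 , -0.99117318]])}
side {'K': array([[510.58465514,   0.        , 320.24717907],
       [  0.        , 510.58465514, 197.221744  ],
       [  0.        ,   0.        ,   1.        ]]), 'position': array([-0.0930952 ,  0.78092949,  0.75616215]), 'rotation': array([[-0.83625093, -0.31845378,  0.44639845],
       [-0.54820896,  0.50379495, -0.6675759 ],
       [-0.01230122, -0.8029806 , -0.59587821]])}
0.1 [[-6.44067757e-04  9.38410739e-01  3.45521156e-01]
 [ 1.65379314e-03  3.45521755e-01 -9.38409283e-01]
 [-9.99998425e-01 -3.29786454e-05 -1.77447666e-03]] [ 0.23307638 -0.63298394  0.25535593]
```

View pics/top0.png

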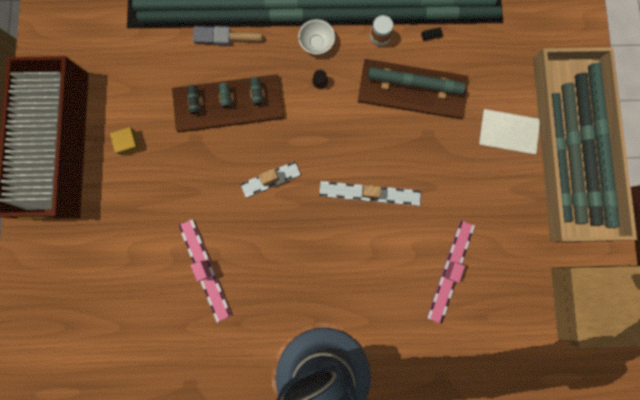

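View pics/side0.png

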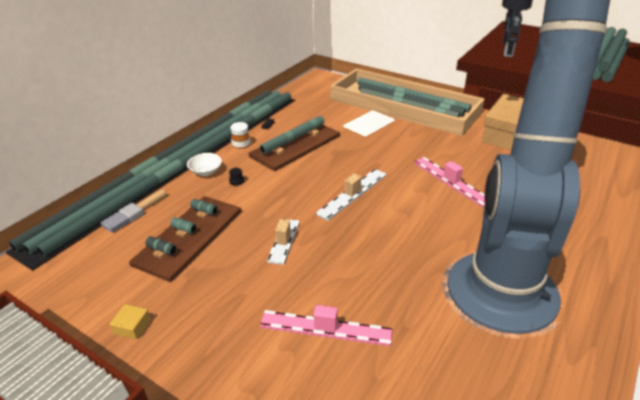

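Top view: the candidates are the long black/white bar (371,193), the short black/white bar (270,179) and two pink bars (204,270) and (452,272). The long bar at (371,193) fits: it is about 100 px (≈240 mm) long and not pink. The board with the single long pipe is at (413,88), the fragment board at (228,103). Next I measure both and confirm in a crop.

```bash
cat > h.py <<'E'
import cv2,numpy as np
from rig import *
def ray(n,uv,z):
    c=camera_params(n); uv=np.atleast_2d(np.asarray(uv,float))
    d=np.c_[uv,np.ones(len(uv))]@np.linalg.inv(c["K"]).T@c["rotation"].T
    return c["position"]+d*((z-c["position"][2])/d[:,2])[:,None]
def rect(mask,n,z):
    cs,_=cv2.findContours(mask,cv2.RETR_EXTERNAL,cv2.CHAIN_APPROX_NONE)
    c=max(cs,key=cv2.contourArea)[:,0]
    w=ray(n,c,z)[:,:2]
    r=cv2.minAreaRect((w*1000).astype(np.float32))
    return c,r,cv2.boxPoints(r)/1000
def masks(p):
    hsv=cv2.cvtColor(p,cv2.COLOR_RGB2HSV); h,s,v=cv2.split(hsv)
    bar=((s<90)&(v>30)|(v<70)).astype(np.uint8)*255
    board=(((h<20)|(h>170))&(v<105)&(s>60)).astype(np.uint8)*255
    return bar,board
E
python3 - <<'E'
from h import *
p=np.load("top0.npz")["p"]
bar,board=masks(p)
def roi(m,x0,x1,y0,y1,k=3):
    o=np.zeros_like(m);o[y0:y1,x0:x1]=m[y0:y1,x0:x1]
    return cv2.morphologyEx(o,cv2.MORPH_CLOSE,np.ones((k,k)))
vis=p[:,:,::-1].copy()
for nm,m,z in(("long",roi(bar,305,435,172,215,9),.008),("short",roi(bar,232,308,155,205,9),.008),("board",roi(board,350,480,52,125,5),.015),("frag",roi(board,165,290,65,140,5),.015)):
    c,r,b=rect(m,"top",z); print(nm,np.round(r[0]),np.round(r[1]),round(r[2],1),b.round(3).tolist())
    cv2.drawContours(vis,[c],-1,(0,255,0),1)
# grip block top: tan patch
hsv=cv2.cvtColor(p,cv2.COLOR_RGB2HSV);print(hsv[185:200,371].tolist()); print(hsv[85:122:2,413].tolist())
cv2.imwrite("pics/crop1.png",cv2.resize(vis[50:220,225:485],None,fx=3,fy=3,interpolation=cv2.INTER_CUBIC))
E
```

```text
long [ 413. -120.] [243.  40.] 83.2 [[0.3790000081062317, -0.23899999260902405], [0.4189999997615814, -0.24300000071525574], [0.44699999690055847, -0.0020000000949949026], [0.40799999237060547, 0.0020000000949949026]]
short [452. 116.] [ 40. 143.] 21.8 [[0.40700000524520874, 0.17499999701976776], [0.46000000834465027, 0.041999999433755875], [0.4970000088214874, 0.0560000017285347], [0.4440000057220459, 0.1899999976158142]]
board [ 667. -238.] [266. 116.] 79.0 [[0.5849999785423279, -0.3580000102519989], [0.6990000009536743, -0.3790000081062317], [0.7490000128746033, -0.11800000071525574], [0.6359999775886536, -0.09600000083446503]]
frag [640. 214.] [116. 266.] 6.5 [[0.5669999718666077, 0.3400000035762787], [0.597000002861023, 0.07500000298023224], [0.7129999995231628, 0.08799999952316284], [0.6819999814033508, 0.3529999852180481]]
[[16, 137, 158], [16, 122, 171], [17, 120, 177], [16, 116, 180], [18, 122, 174], [17, 122, 177], [17, 119, 173], [17, 120, 181], [17, 121, 184], [16, 120, 179], [17, 121, 154], [15, 118, 115], [15, 108, 78], [14, 82, 62], [13, 53, 67]]
[[40, 31, 49], [14, 196, 39], [15, 159, 53], [8, 157, 70], [12, 157, 73], [10, 162, 77], [10, 157, 81], [10, 167, 78], [12, 168, 76], [11, 174, 79], [11, 157, 91], [12, 166, 83], [11, 157, 73], [12, 155, 102], [14, 156, 144], [13, 170, 138], [13, 156, 132], [12, 162, 137], [14, 161, 139]]
```

View pics/crop1.png

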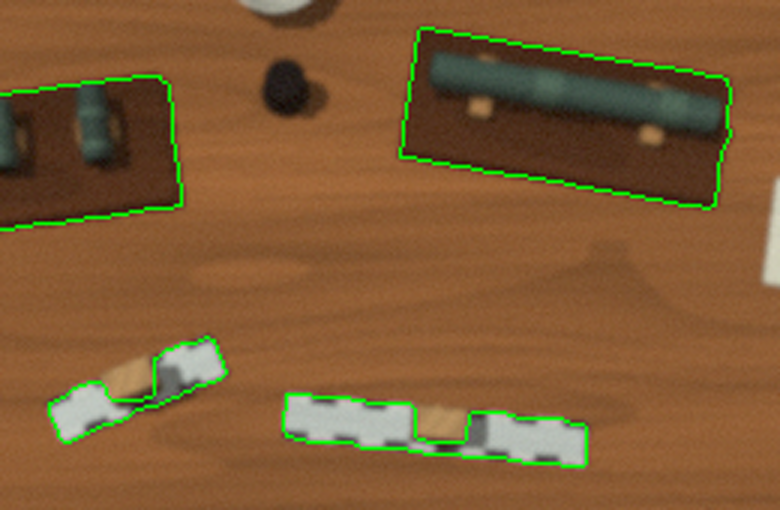

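The crop confirms it: the long black/white bar with the wooden grip is at (371,193), measuring 243 x 40 mm by mask against 240 x 36. It is distinct from the short bar (143 mm). The single-pipe board is the right-hand one. Now the grasp.

```bash
cat >> h.py <<'E'
def att(yd):
    z=-np.array([yd[0],yd[1],0.])/np.hypot(*yd); x=np.array([0,0,-1.]); return np.c_[x,np.cross(z,x),z]
BAR=np.array([.414,-.120]); BY=np.array([.028,.241])
EDGE=np.array([.614,-.2277]); EY=np.array([.191,.982]); EX=np.array([.982,-.191])
E
python3 - <<'E'
from h import *
A=att(BY)
print(inverse_kinematics([*BAR,.041],A), inverse_kinematics([*(EDGE-.021*EX),.041],att(EY)))
command_gripper(.085,40)
movep([*BAR,.15],A)
move_l([*BAR,.041],feed=.12)
f0=sense()["wrist_force"]
command_gripper(.0,40)
s=sense();print(s["time_s"],s["finger_gap"],s["position"],f0,s["wrist_force"])
if s["finger_gap"]>.03:
    move_l([*BAR,.15],feed=.15); s=sense();print(s["time_s"],s["finger_gap"],s["wrist_force"],s["ft_torque"])
p,d=camera("top");q,_=camera("side")
cv2.imwrite("pics/g1.png",np.vstack([p[100:300,200:520],q[60:260,200:520]])[:,:,::-1])
E
```

```text
[ 0.33307184  0.4297718  -0.17872622  2.26385287  0.16776577  0.45961526
 -1.66679344] [ 0.36465323  0.6486544  -0.09839597  1.79535463  0.09203302  0.70200669
 -1.54710388]
3.8583 0.03979920639888546 [ 0.41432245 -0.12006041  0.04148614] [ 0.54954308  0.15408375 -0.57204008] [-0.98099125  0.04760587  5.5977603 ]
4.7333 0.03913968821737916 [-0.37600759 -0.34314704 -2.72536206] [0.01694073 0.02441014 0.01783979]
```

View pics/g1.png

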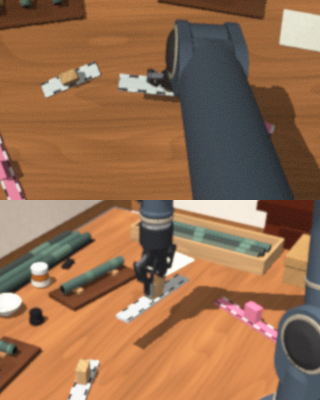

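The bar is held (gap 39 mm, 2.7 N weight), hanging level in the side view. Now lower it about 12 mm clear of the edge, ease it against the edge until contact, and release.

```bash
python3 - <<'E'
from h import *
A=att(EY); P=lambda g,z:[*(EDGE-(.018+g)*EX),z]
movep(P(.012,.15),A)
move_l(P(.012,.055),feed=.12)
print("down",move_l(P(.012,.039),feed=.03,until_force=4)); z=sense()["position"][2]
zz=z+.0008
x=sense()["position"]; move_l([x[0],x[1],zz],feed=.03)
print("z",z,"push",move_l(P(-.006,zz),feed=.02,until_force=5))
s=sense();x=s["position"];print(s["time_s"],s["wrist_force"],"EX coord",(x[:2]-EDGE)@EX,(x[:2]-EDGE)@EY)
q,_=camera("side");cv2.imwrite("pics/g2.png",cv2.resize(q[90:260,200:460],None,fx=3,fy=3)[:,:,::-1])
E
```

```text
down True
z 0.04142835309686577 push True
8.075 [-0.55130882 -0.69191188  4.05254222] EX coord -0.015491370446356043 5.7998079922212155e-06
```

View pics/g2.png

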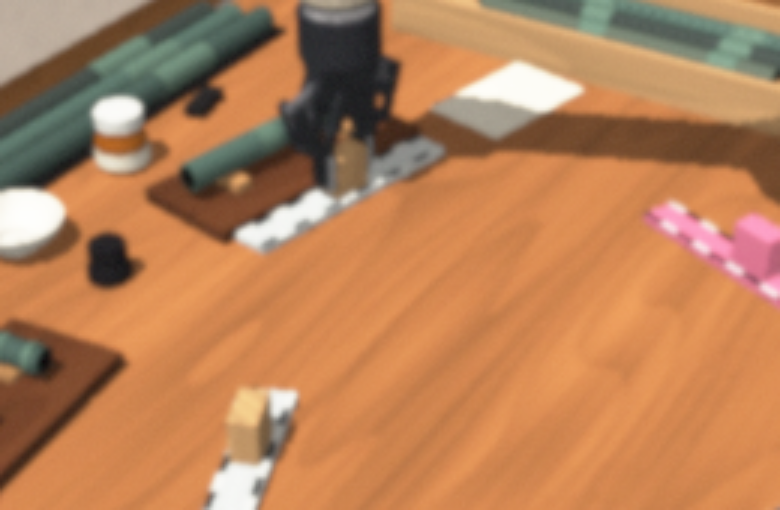

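The picture shows the bar against the board's near edge, from (240,235) to (440,145). Release, retreat and check.

```bash
python3 - <<'E'
from h import *
x=sense()["position"]
move_l([x[0],x[1],.0415],feed=.03)
command_gripper(.075); sleep(.2)
move_l([x[0],x[1],.16],feed=.15)
movep([.40,.0,.35],att(EY)) if False else move_joints([-0.6,*sense()["joint_pos"][1:]])
s=sense();print(s["time_s"],s["wrist_force"],s["position"])
p,d=camera("top");q,_=camera("side")
np.savez("top1.npz",p=p)
hsv=cv2.cvtColor(p,cv2.COLOR_RGB2HSV);h,sa,v=cv2.split(hsv)
m=np.zeros_like(v);m[85:150,340:490]=((sa<90)&(v>110))[85:150,340:490]*255
m=cv2.morphologyEx(m,cv2.MORPH_CLOSE,np.ones((9,9)))
c,r,b=rect(m,"top",.008);print(r,b.round(3).tolist())
ctr=np.array(r[0])/1000;print("bar in edge",(ctr-EDGE)@EX,(ctr-EDGE)@EY)
cv2.imwrite("pics/f1.png",np.vstack([cv2.resize(p[45:145,330:500],None,fx=4,fy=3)[:290],cv2.resize(q[90:190,200:370],None,fx=4,fy=3)[:290]])[:,:,::-1])
E
```

```text
12.2917 [ 0.26943719  0.07029208 -0.61102179] [0.48370666 0.4173369  0.1589806 ]
((597.4949951171875, -225.02354431152344), (243.45697021484375, 40.24082565307617), 78.94488525390625) [[0.5540000200271606, -0.3409999907016754], [0.593999981880188, -0.3479999899864197], [0.640999972820282, -0.10899999737739563], [0.6010000109672546, -0.10199999809265137]]
bar in edge -0.01671911783142088 -0.0005241764465331866
```

View pics/f1.png

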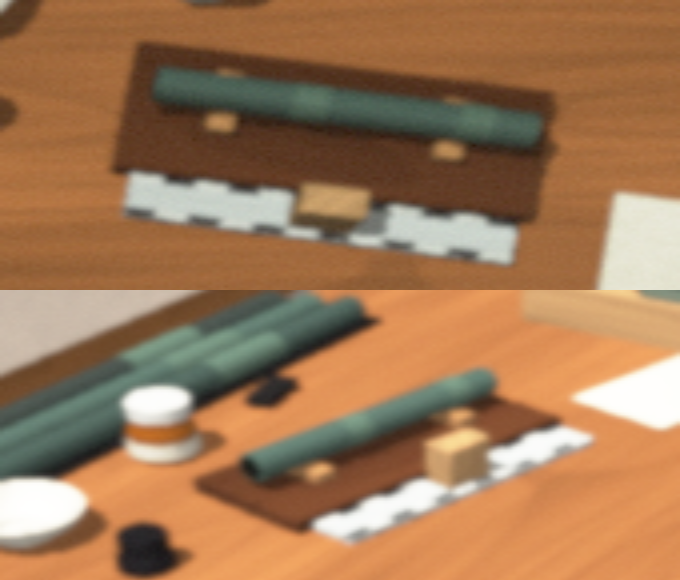

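The bar lies flat and flush along the robot-side edge, centred, and the arm is clear of everything.

```bash
python3 -c "
from rig import *
print(finish_job(), sense()['time_s'])"
```

```text
the job is handed in; nothing more can be done
the job is handed in; nothing more can be done
```

I placed the longer scale bar flat and flush against the robot-side edge of the long pipe's board, let go of it, moved the arm clear and handed the job in. No verdict was reported. I gripped the bar by the ends of its wooden block, lowered it about 12 mm short of the edge, then eased it in until I felt contact.

**Last checks, from the top and side pictures:**
- **Position:** the bar's middle was about 17 mm out from the edge (18 mm would be flush, so the difference is within measurement error) and about 1 mm off the middle of the edge.
- **Angle:** it was parallel to the edge to within about 0.1°.
- **Flatness:** it looked flat with no visible gap. I didn't measure its height or tilt separately.
- **Time:** the clock was at 12.3 s at the last look, against the limit of 32 s.
- **Shorter bar:** it was never touched, but I didn't measure its position again at the end.
- **Disagreement:** contact came about 2.5 mm further in than I had estimated for the edge. That fits the 2 mm calibration and the pixel size.

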